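Load the reagent rack for the next analyser run

ROBOT

A 6-joint arm with a two-finger parallel gripper is mounted at the origin on the work surface. World frame = base frame: x ahead of the robot, y to its left, z up, the work surface at z = 0. Lengths are in mm, angles in rad, forces in N, time in s.
With the tool pointing down it reaches from about 275 to 1000 mm from the base axis. Payload 8.4 kg.
Tool frame: the origin (TCP) lies between the finger pads; the fingertips stand r.nose_length ahead of it and the grasp point (between the pads) lies 8 mm behind it (r.nose_length is the distance from the TCP to the fingertips, in mm); y points along the fingers, x is the direction in which the jaws open and shut, and the axes are right-handed (so a half turn about y gives the same grasp; the last joint's range is limited). The gripper opens to 85 mm and grips with 20 to 120 N. Pads are 22 mm wide; open, the fingers measure 114 mm over their backs; the gripper's body (76 mm by 85 mm) begins 54 mm behind the grasp point. The pads swing forward as they close: fully open they stand 13 mm farther back than shut.
Start: joints at [1.104, 0.353, 1.633, -0, 1.155, -0.002], TCP at [280.152, 558.698, 242.281] pointing down, gripper open.
Joint ranges: [-2.63, 2.63], [-0.92, 2.1], [0.06, 2.66], [-1.3, 4.44], [0, 2.69], [-3.02, 3.02]. Speed limits (rad/s): [2.22, 2.22, 2.79, 3.14, 3.14, 3.14].

INTERFACE

Orientations are given as [roll, pitch, yaw] about the fixed x, y, z axes, in that order (R = Rz(yaw) Ry(pitch) Rx(roll)).
In Python, from rig import r, cams, order gives the robot as it stands. The module is installed in compiled form; this text tells all that it offers.
- The arm moves only by the shell command python3 -m crank 'ROWS' [FORCE]. ROWS is JSON, a list of rows, each a list of 7 numbers: the turn, a rotation vector about the tool's x, y, z in degrees, then the shift along the tool's x, y, z in cm, then the opening, from -1 (shut) to 1 (fully open). A call has exactly 10 rows; each row shifts and turns the pose as measured when the row begins, along the tool's axes as they then stand; what a row does not reach is not made up. A row lasts 1/12 s, in which the tool goes at most 41.7 mm and 7.16 degrees, less where a joint would pass 70% of its speed; a pose out of reach is approached as far as the arm can. A call with a gripper value outside its range is refused whole. The fingers move at their own pace and stop on an object; FORCE is the grip in N (left out, the last holds). Time passes only in rows, so rows that do not move let the fingers close, or fill a call up. It gives the time, the measured TCP pose, the force and the opening at its end, in the units of the state.
- r.sense(): the state, without advancing time (a new reading comes with each control period).
- cams.grab_frame(name): name is "side" or "top"; returns the picture (400x640x3 uint8, blue, green, red); there is no depth.
- cams.camera_info(name): a dict with "intrinsics" (3x3 intrinsics, pixels), "view" (4x4, takes a point from world to camera coordinates). Camera axes: x right, y up, looking along -z (the intrinsics and any distortion apply to the point x, -y, -z); pixel columns grow to the right and rows downward; lengths in mm; the calibration is good to about 2 mm. A picture is of the moment at which its call begins. camera_info takes no time and is no camera call.
- order.sign_off(): hands the job in, once; it reports no verdict.
The state is a dict: "clock": time; "qpos": joint angles; "qvel": joint speeds; "joint_efforts": joint torques, N m; "eef_pos": TCP position; "tcp_rot": TCP orientation; "contact_force": force on the tool from outside, world axes, zero at the start; "wrist_torque": the same for the moment, N m; "opening": opening from 0.0 (shut) to 1.0 (fully open).
Only numpy, scipy, OpenCV 4.12 (cv2) and the standard library are available. Lean on these libraries where they do the work, as an engineer would, in place of code of your own. Each camera call takes 0.05 s, during which the arm holds its last target.

TASK

Load the reagent rack for the next run: stand each of the four white bottles with a blue or green cap in its own holder in the rack, the one of its cap's colour whose pocket is of its size. Keep them upright and set them down gently rather than dropping them; leave the amber bottle and the yellow-capped bottle where they stand.

Things in the scene. Friction and masses are not known exactly. Their poses are not given: they have to be found in the camera images.
- bottle_blue_large: large reagent bottle, white plastic with a blue cap: round, 50 mm in diameter up to 70 mm height, then a low shoulder and a cap 34 mm in diameter (36 mm over its ribs), 92 mm high in all, 0.10 to 0.17 kg; stands upright on the bench with nothing nearer than 25 mm to its side. Origin at the centre of its underside, z up its axis; its yaw means nothing
- bottle_blue_small: small reagent bottle, white plastic with a blue cap: round, 30 mm in diameter up to 54 mm height, then a low shoulder and a cap 22 mm in diameter (24 mm over its ribs), 72 mm high in all, 0.03 to 0.06 kg; stands upright on the bench with nothing nearer than 25 mm to its side. Origin at the centre of its underside, z up its axis; its yaw means nothing
- bottle_green_large: large reagent bottle, white plastic with a green cap: round, 50 mm in diameter up to 70 mm height, then a low shoulder and a cap 34 mm in diameter (36 mm over its ribs), 92 mm high in all, 0.10 to 0.17 kg; stands upright on the bench with nothing nearer than 25 mm to its side. Origin at the centre of its underside, z up its axis; its yaw means nothing
- bottle_green_small: small reagent bottle, white plastic with a green cap: round, 30 mm in diameter up to 54 mm height, then a low shoulder and a cap 22 mm in diameter (24 mm over its ribs), 72 mm high in all, 0.03 to 0.06 kg; stands upright on the bench with nothing nearer than 25 mm to its side. Origin at the centre of its underside, z up its axis; its yaw means nothing
- bottle_amber: look-alike that stays where it is: large reagent bottle, amber-brown with a blue cap: round, 50 mm in diameter up to 70 mm height, then a low shoulder and a cap 34 mm in diameter (36 mm over its ribs), 92 mm high in all, 0.10 to 0.17 kg; stands upright on the bench with nothing nearer than 25 mm to its side. Origin at the centre of its underside, z up its axis; its yaw means nothing
- bottle_yellow: look-alike that stays where it is: small reagent bottle, white plastic with a yellow cap: round, 30 mm in diameter up to 54 mm height, then a low shoulder and a cap 22 mm in diameter (24 mm over its ribs), 72 mm high in all, 0.03 to 0.06 kg; stands upright on the bench with nothing nearer than 25 mm to its side. Origin at the centre of its underside, z up its axis; its yaw means nothing
- holder_blue_large: blue, one of four square holders, 74 x 74 mm outside and 22 mm high, side by side at a pitch of 78 mm in a low steel carrying tray, their order different each time. Large pocket, 66 mm square and 18 mm deep, takes a 50 mm bottle standing. Fixed. Origin at the centre of its underside (4 mm above the bench), z up, y along the row of holders; the pocket's floor is 4 mm above the origin and its rim 22 mm above it
- holder_blue_small: blue, one of four square holders, 74 x 74 mm outside and 22 mm high, side by side at a pitch of 78 mm in a low steel carrying tray, their order different each time. Small pocket, 46 mm square and 18 mm deep, takes a 30 mm bottle standing. Fixed. Origin at the centre of its underside (4 mm above the bench), z up, y along the row of holders; the pocket's floor is 4 mm above the origin and its rim 22 mm above it
- holder_green_large: green, one of four square holders, 74 x 74 mm outside and 22 mm high, side by side at a pitch of 78 mm in a low steel carrying tray, their order different each time. Large pocket, 66 mm square and 18 mm deep, takes a 50 mm bottle standing. Fixed. Origin at the centre of its underside (4 mm above the bench), z up, y along the row of holders; the pocket's floor is 4 mm above the origin and its rim 22 mm above it
- holder_green_small: green, one of four square holders, 74 x 74 mm outside and 22 mm high, side by side at a pitch of 78 mm in a low steel carrying tray, their order different each time. Small pocket, 46 mm square and 18 mm deep, takes a 30 mm bottle standing. Fixed. Origin at the centre of its underside (4 mm above the bench), z up, y along the row of holders; the pocket's floor is 4 mm above the origin and its rim 22 mm above it
Mind the look-alikes: they are no part of the job. Leave any brown look-alike of the holder_blue_small alone.

How it is judged:
By the outcome, as a careful person would: the job done as asked, in the order asked, and still so for the second after the job is handed in, with the robot touching nothing.
It also fails if it takes over 112 s, if anything falls off the work surface, if the arm or the gripper's body presses on something with over 40 N, if the wrist force passes 120 N, or if a joint passes its speed limit or range.

## Working session

There is one attempt and no reset: what is moved stays moved. The work goes in short steps, Python scripts to look and compute and a shell command to move; the robot and the scene stay as the last step left them, time stands still between calls to the robot, and variables do not carry over. Pictures are saved under pics/ and viewed, and the job is handed in when it is done.

```bash
mkdir -p pics; ls; python3 - <<'E'
from rig import r,cams,order
import cv2,numpy as np
s=r.sense();print({k:np.round(v,3).tolist() for k,v in s.items()},r.nose_length)
for n in("side","top"):
    cv2.imwrite(f"pics/{n}0.png",cams.grab_frame(n)); i=cams.camera_info(n);print(n,{k:(np.round(v,3).tolist() if not isinstance(v,str) else v) for k,v in i.items()})
E
```

```text
pics
{'clock': 0.0, 'qpos': [1.104, 0.354, 1.634, 0.0, 1.155, -0.002], 'qvel': [-0.002, 0.001, -0.0, -0.0, -0.0, -0.002], 'joint_efforts': [0.002, -60.524, -34.205, 0.0, 0.009, 0.0], 'eef_pos': [279.954, 558.262, 241.567], 'tcp_rot': [-1.571, 0.001, 1.106], 'contact_force': [-0.515, 0.353, 0.167], 'wrist_torque': [-0.01, -0.002, -0.013], 'opening': 0.998} 11.0
side {'intrinsics': [[419.151, 0.0, 317.897], [0.0, 419.151, 203.716], [0.0, 0.0, 1.0]], 'view': [[0.858, -0.513, 0.016, -439.648], [0.338, 0.588, 0.735, -195.258], [-0.387, -0.625, 0.678, -816.127], [0.0, 0.0, 0.0, 1.0]]}
top {'intrinsics': [[405.188, 0.0, 321.007], [0.0, 405.188, 199.134], [0.0, 0.0, 1.0]], 'view': [[-0.008, -1.0, 0.006, 3.941], [0.996, -0.008, 0.089, -533.153], [-0.089, 0.006, 0.996, -1023.278], [0.0, 0.0, 0.0, 1.0]]}
```

View pics/top0.png

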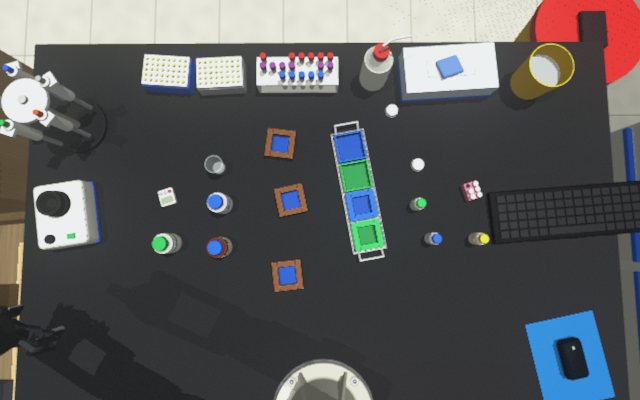

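View pics/side0.png

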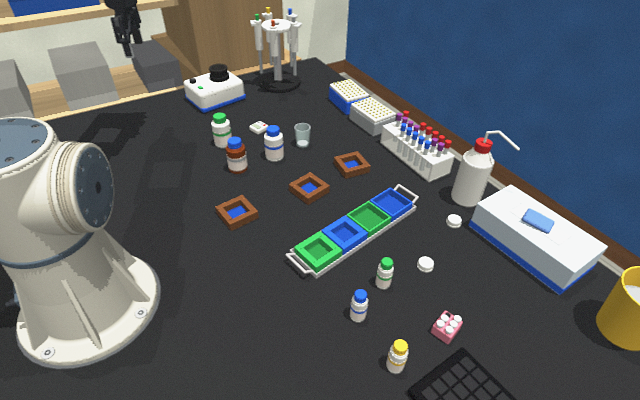

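The top view shows large green at (164,243), large blue at (218,203), amber at (218,247), small green at (419,203), small blue at (434,239) and yellow at (480,239). The rack runs from (349,147) to (369,236). There are three brown-framed look-alike holders near (280,143), (291,200) and (287,275).

```bash
cat > h.py <<'E'
import cv2,numpy as np
from rig import r,cams,order
def proj(n,P):
    i=cams.camera_info(n);V=np.array(i["view"]);K=np.array(i["intrinsics"]);c=(V@np.append(P,1))[:3];p=K@np.array([c[0],-c[1],-c[2]]);return p[:2]/p[2]
def ray(n,uv):
    i=cams.camera_info(n);V=np.array(i["view"]);K=np.array(i["intrinsics"])
    d=np.linalg.inv(K)@np.array([uv[0],uv[1],1.]);d=np.array([d[0],-d[1],-d[2]])
    R=V[:3,:3];return -R.T@V[:3,3],R.T@d
def plane(n,uv,z):
    o,d=ray(n,uv);return o+d*(z-o[2])/d[2]
def tri(a,b):
    (o1,d1),(o2,d2)=ray("top",a),ray("side",b);d1/=np.linalg.norm(d1);d2/=np.linalg.norm(d2)
    t=np.linalg.lstsq(np.c_[d1,-d2],o2-o1,rcond=None)[0];p,q=o1+t[0]*d1,o2+t[1]*d2
    return (p+q)/2,np.linalg.norm(p-q)
def blobs(n,img,amin=20):
    h=cv2.cvtColor(img,cv2.COLOR_BGR2HSV);out=[]
    for c,lo,hi in(("blue",100,128),("green",50,85),("yellow",22,35)):
        m=cv2.inRange(h,(lo,120,70),(hi,255,255))
        k,l,st,ce=cv2.connectedComponentsWithStats(m)
        for j in range(1,k):
            if st[j,4]>=amin: out.append((c,ce[j].round(1).tolist(),st[j].tolist()))
    return out
E
python3 - <<'E'
from h import *
for n in("top","side"):
    im=cv2.imread(f"pics/{n}0.png")
    for b in blobs(n,im):
        print(n,b, plane(n,b[1],92).round(0)[:2], plane(n,b[1],72).round(0)[:2],plane(n,b[1],26).round(0)[:2])
im=cv2.imread("pics/top0.png")
cv2.imwrite("pics/rack.png",cv2.resize(im[115:270,255:400],None,fx=3.8,fy=3.8,interpolation=cv2.INTER_CUBIC))
E
```

```text
top ('blue', [177.3, 83.7], [143, 58, 52, 36, 415]) [816. 353.] [824. 360.] [842. 377.]
top ('blue', [6.9, 68.0], [2, 65, 11, 7, 45]) [859. 775.] [868. 791.] [887. 827.]
top ('blue', [281.9, 74.3], [279, 71, 6, 8, 36]) [839.  95.] [847.  96.] [866. 101.]
top ('blue', [291.5, 74.4], [289, 71, 6, 8, 35]) [839.  71.] [847.  72.] [865.  75.]
top ('blue', [320.5, 74.3], [318, 71, 6, 8, 35]) [838.  -1.] [847.  -1.] [865.  -2.]
top ('blue', [301.1, 74.6], [299, 72, 5, 7, 31]) [838.  47.] [846.  48.] [865.  50.]
top ('blue', [310.9, 74.8], [309, 72, 5, 7, 30]) [837.  23.] [845.  23.] [864.  24.]
top ('blue', [440.8, 98.4], [401, 95, 87, 8, 111]) [ 775. -298.] [ 782. -305.] [ 798. -319.]
top ('blue', [628.8, 154.4], [623, 128, 13, 53, 470]) [ 631. -755.] [ 635. -770.] [ 644. -806.]
top ('blue', [349.8, 146.4], [334, 131, 33, 32, 815]) [656. -71.] [660. -73.] [671. -77.]
top ('blue', [279.8, 143.4], [271, 135, 18, 17, 255]) [665. 100.] [669. 102.] [680. 106.]
top ('blue', [96.7, 211.9], [90, 181, 12, 62, 168]) [500. 539.] [502. 550.] [505. 575.]
top ('blue', [361.1, 204.6], [345, 189, 33, 32, 
[... 3329 characters left out ...]
 429. -286.] [ 451. -261.]
side ('green', [219.2, 117.3], [213, 112, 14, 12, 124]) [421. 379.] [431. 412.] [453. 488.]
side ('green', [221.5, 134.1], [213, 132, 17, 4, 22]) [396. 298.] [405. 328.] [425. 397.]
side ('green', [369.5, 217.3], [346, 201, 46, 36, 850]) [ 548. -147.] [ 562. -131.] [594. -96.]
side ('green', [317.8, 251.0], [294, 231, 48, 42, 1148]) [ 408. -172.] [ 417. -157.] [ 438. -123.]
side ('green', [386.5, 262.9], [380, 257, 14, 13, 131]) [ 504. -262.] [ 516. -250.] [ 545. -223.]
side ('yellow', [621.7, 313.2], [596, 266, 44, 85, 2343]) [ 783. -550.] [ 805. -548.] [ 854. -543.]
side ('yellow', [399.9, 346.6], [393, 339, 15, 17, 197]) [ 418. -407.] [ 427. -400.] [ 449. -384.]
```

View pics/rack.png

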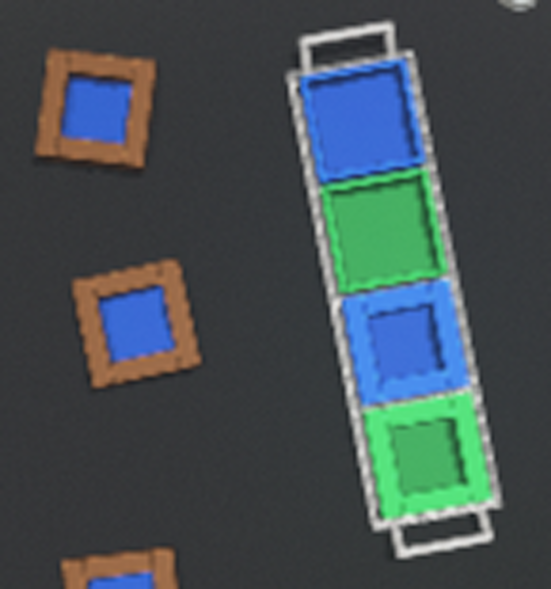

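```bash
python3 - <<'E'
from h import *
for n,a,b,zc in(("BL",(214.7,201.4),(272.7,130.3),87),("GL",(159.3,243.4),(219.2,117.3),87),("BS",(437.1,238.1),(360.2,295.4),67),("GS",(421.5,202.4),(386.5,262.9),67),("AMB",(214.7,247.2),(234.2,142.2),87),("YEL",(483.8,238.5),(399.9,346.6),67)):
    p,g=tri(a,b);print(n,p.round(1),round(g,1),plane("top",a,zc).round(0),plane("side",b,zc).round(0))
for n,a,b in(("hBL",(349.8,146.4),(391.9,202.6)),("hGL",(355.3,175.1),(369.5,217.3)),("hBS",(361.1,204.6),(345,233.1)),("hGS",(366.9,234.6),(317.8,251))):
    p,g=tri(a,b);print(n,p.round(1),round(g,1))
E
```

```text
BL [524.2 258.   85.4] 0.1 [524. 258.  87.] [523. 256.  87.]
GL [424.  389.1  86.1] 0.1 [424. 389.  87.] [424. 388.  87.]
BS [ 430.7 -284.1   68.9] 0.5 [ 431. -285.   67.] [ 431. -283.   67.]
GS [ 518.6 -248.3   68.9] 1.1 [ 519. -249.   67.] [ 519. -247.   67.]
AMB [413.6 256.4  85.5] 0.3 [414. 256.  87.] [413. 254.  87.]
YEL [ 428.9 -398.9   69.2] 0.2 [ 429. -400.   67.] [ 430. -398.   67.]
hBL [672.6 -77.6  21.5] 2.4
hGL [596.6 -90.8  20.4] 2.0
hBS [ 519.2 -104.5   20.7] 1.7
hGS [ 441.  -118.    18.8] 0.3
```

```bash
cat >> h.py <<'E'
from scipy.spatial.transform import Rotation as Ro
def go(x,y,z,yaw=100):
    s=r.sense();R=Ro.from_euler("xyz",s["tcp_rot"]);T=Ro.from_euler("xyz",[-90,0,yaw],degrees=True)
    d=np.array([x,y,z])-s["eef_pos"]
    print("t",round(s["clock"],2),"pos",np.round(s["eef_pos"],1),"open",round(s["opening"],3),"F",np.round(s["contact_force"],1),"q6",round(s["qpos"][5],2))
    print("turn deg",np.round((R.inv()*T).as_rotvec(degrees=True),2),"shift cm now",np.round(R.inv().apply(d)/10,2),"after turn",np.round(T.inv().apply(d)/10,2))
E
python3 -m crank '[[0,-6.1,0,0,0,0,1],[0,-6.1,0,0,0,0,1],[0,-6.1,0,0,0,0,1],[0,-6.1,0,0,0,0,1],[0,-6.1,0,0,0,0,1],[0,-6.1,0,0,0,0,1],[0,0,0,-3,0,-1.8,1],[0,0,0,-3,0,-1.8,1],[0,0,0,-3,0,-1.8,1],[0,0,0,-3,0,-1.8,1]]'
python3 -c "
from h import *;go(424,389,150)"
```

```text
clock: 0.93
eef_pos: [372.0, 455.1, 237.1]
tcp_rot: [-1.564, 0.004, 1.787]
contact_force: [1.3, -0.1, 0.4]
opening: 0.999
t 0.93 pos [372.  455.1 237.1] open 0.999 F [ 1.3 -0.1  0.4] q6 -0.9
turn deg [-0.38  2.36 -0.26] shift cm now [-7.53  8.72 -3.73] after turn [-7.41  8.71 -3.98]
```

```bash
python3 -m crank '[[0,1.2,0,-2.5,0,-1.3,1],[0,1.2,0,-2.5,0,-1.3,1],[0,0,0,-2.4,1,-1.3,1],[0,0,0,0,2.5,0,1],[0,0,0,0,2.5,0,1],[0,0,0,0,2.5,0,1],[0,0,0,0,0,0,1],[0,0,0,0,0,0,1],[0,0,0,0,0,0,1],[0,0,0,0,0,0,1]]'
python3 - <<'E'
from h import *;go(424,389,46)
cv2.imwrite("pics/t1.png",cams.grab_frame("top"));cv2.imwrite("pics/s1.png",cams.grab_frame("side"))
E
```

```text
clock: 1.77
eef_pos: [431.5, 379.4, 150.7]
tcp_rot: [-1.565, 0.007, 1.736]
contact_force: [0.3, 1.2, 0.4]
opening: 1.0
t 1.77 pos [431.5 379.4 150.7] open 1.0 F [0.3 1.2 0.4] q6 -1.01
turn deg [-0.32 -0.56 -0.39] shift cm now [ 1.14 10.46  0.52] after turn [ 1.08 10.47  0.57]
```

View pics/s1.png

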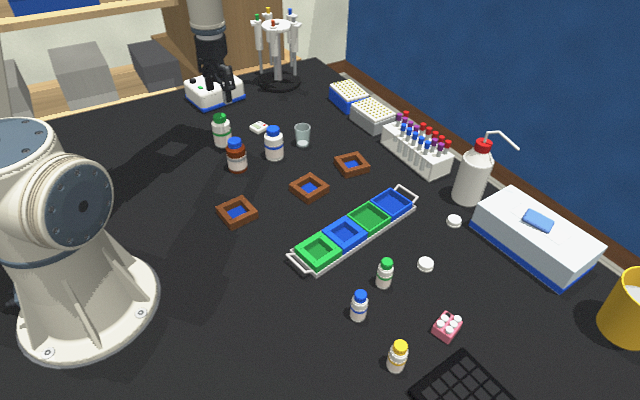

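```bash
python3 -m crank '[[-0.3,-0.5,-0.4,1.0,0,0.5,1],[0,0,0,0,0,0,1],[0,0,0,0,0,0,1],[0,0,0,0,0,0,1],[0,0,0,0,0,0,1],[0,0,0,0,0,0,1],[0,0,0,0,0,0,1],[0,0,0,0,0,0,1],[0,0,0,0,0,0,1],[0,0,0,0,0,0,1]]'
python3 - <<'E'
from h import *;go(424,389,46)
cv2.imwrite("pics/t2.png",cams.grab_frame("top")[140:340,60:300])
cv2.imwrite("pics/t2.png",cv2.resize(cv2.imread("pics/t2.png"),None,fx=3,fy=3))
print(proj("top",r.sense()["eef_pos"]),proj("side",r.sense()["eef_pos"]))
E
```

```text
clock: 2.7
eef_pos: [425.1, 391.5, 154.3]
tcp_rot: [-1.576, -0.004, 1.747]
contact_force: [0.1, -1.0, 0.6]
opening: 1.004
t 2.7 pos [425.1 391.5 154.3] open 1.004 F [ 0.1 -1.   0.6] q6 -1.01
turn deg [0.32 0.08 0.26] shift cm now [-0.28 10.83  0.22] after turn [-0.23 10.83  0.16]
[146.29538999 243.45055478] [215.59412652  94.47514413]
```

View pics/t2.png

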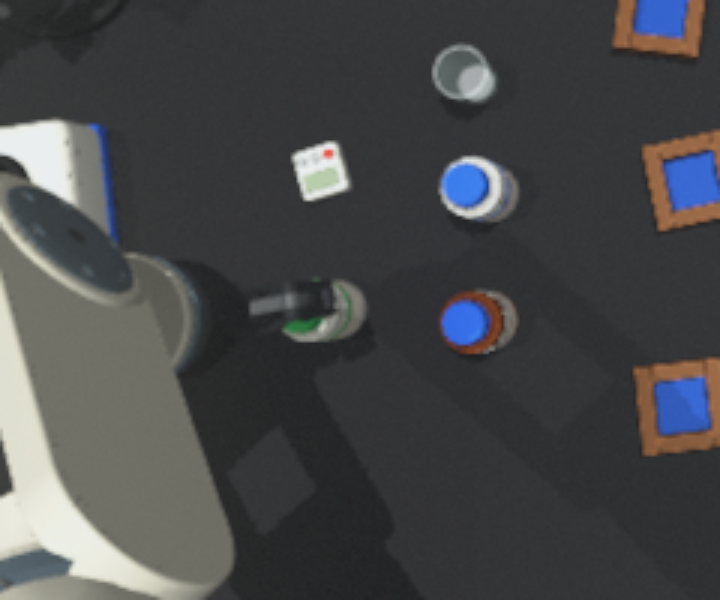

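```bash
python3 -m crank '[[0,0,0,-0.2,1.5,0.2,1],[0,0,0,0,2,0,1],[0,0,0,0,2,0,1],[0,0,0,0,2,0,1],[0,0,0,0,1.5,0,1],[0,0,0,0,1,0,1],[0,0,0,0,0.5,0,1],[0,0,0,0,0,0,1],[0,0,0,0,0,0,1],[0,0,0,0,0,0,1]]'
python3 -c "
from h import *;go(424,389,46)"
```

```text
clock: 3.58
eef_pos: [426.3, 391.1, 47.1]
tcp_rot: [-1.58, -0.007, 1.746]
contact_force: [-0.5, 0.2, -0.3]
opening: 1.003
t 3.58 pos [426.3 391.1  47.1] open 1.003 F [-0.5  0.2 -0.3] q6 -1.01
turn deg [0.55 0.03 0.4 ] shift cm now [-0.17  0.11  0.26] after turn [-0.17  0.11  0.26]
```

```bash
python3 -m crank '[[0.5,0,0.4,-0.2,0,0.2,1],[0,0,0,0,0,0,-0.4],[0,0,0,0,0,0,-0.6],[0,0,0,0,0,0,-0.6],[0,0,0,0,0,0,-0.6],[0,0,0,0,0,0,-0.6],[0,0,0,0,0,0,-0.6],[0,0,0,0,0,0,-0.6],[0,0,0,0,0,0,-0.6],[0,0,0,0,0,0,-0.6]]' 40
python3 -c "
from h import *;go(424,389,46)"
```

```text
clock: 4.42
eef_pos: [425.8, 389.8, 50.4]
tcp_rot: [-1.575, -0.002, 1.746]
contact_force: [-0.4, 0.4, -0.8]
opening: 0.571
t 4.42 pos [425.8 389.8  50.4] open 0.571 F [-0.4  0.4 -0.8] q6 -1.01
turn deg [0.24 0.04 0.11] shift cm now [-0.05  0.43  0.2 ] after turn [-0.05  0.44  0.2 ]
```

```bash
python3 -m crank '[[0,0,0,0,-0.5,0,-0.6],[0,0,0,0,-1.5,0,-0.6],[0,0,0,0,-2.5,0,-0.6],[0,0,0,0,-2.5,0,-0.6],[0,0,0,0,-2.5,0,-0.6],[0,0,0,0,-2,0,-0.6],[0,0,0,0,-1,0,-0.6],[0,0,0,0,-0.5,0,-0.6],[0,0,0,0,0,0,-0.6],[0,0,0,0,0,0,-0.6]]'
python3 - <<'E'
from h import *;go(596,-91,170)
im=cams.grab_frame("side")[0:220,140:360];cv2.imwrite("pics/s3.png",cv2.resize(im,None,fx=2.5,fy=2.5))
E
```

```text
clock: 5.25
eef_pos: [423.7, 388.0, 185.5]
tcp_rot: [-1.571, 0.001, 1.746]
contact_force: [-0.1, 0.1, -0.7]
opening: 0.575
t 5.25 pos [423.7 388.  185.5] open 0.575 F [-0.1  0.1 -0.7] q6 -1.01
turn deg [-0.01  0.04 -0.05] shift cm now [-50.17   1.59  -8.61] after turn [-50.17   1.55  -8.65]
```

View pics/s3.png

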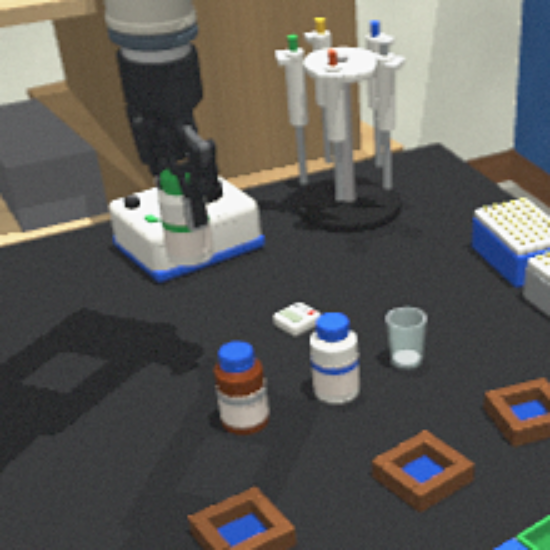

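```bash
python3 -m crank '[[0,0,0,-1,0,-0.17,-0.6],[0,0,0,-2,0,-0.34,-0.6],[0,0,0,-3,0,-0.52,-0.6],[0,0,0,-3,0,-0.52,-0.6],[0,0,0,-3,0,-0.52,-0.6],[0,0,0,-3,0,-0.52,-0.6],[0,0,0,-3,0,-0.52,-0.6],[0,0,0,-3,0,-0.52,-0.6],[0,0,0,-3,0,-0.52,-0.6],[0,0,0,-3,0,-0.52,-0.6]]'
python3 -m crank '[[0,0,0,-3,0,-0.52,-0.6],[0,0,0,-3,0,-0.52,-0.6],[0,0,0,-3,0,-0.52,-0.6],[0,0,0,-3,0,-0.52,-0.6],[0,0,0,-2.5,0,-0.4,-0.6],[0,0,0,-2.5,0,-0.4,-0.6],[0,0,0,-2,0,-0.3,-0.6],[0,0,0,-1.5,0,-0.2,-0.6],[0,0,0,-1,0,-0.1,-0.6],[0,0,0,-0.5,0,0,-0.6]]'
python3 - <<'E'
from h import *;go(596,-91,100)
E
```

```text
clock: 6.13
eef_pos: [513.4, 116.5, 173.5]
tcp_rot: [-1.552, 0.006, 1.755]
contact_force: [1.1, 0.3, -1.6]
opening: 0.576
clock: 6.97
eef_pos: [581.7, -116.8, 161.2]
tcp_rot: [-1.531, 0.004, 1.75]
contact_force: [-0.2, 0.5, -1.3]
opening: 0.573
t 6.97 pos [ 581.7 -116.8  161.2] open 0.573 F [-0.2  0.5 -1.3] q6 -1.93
turn deg [-2.26  0.25 -0.24] shift cm now [ 2.31  6.03 -2.1 ] after turn [ 2.29  6.12 -1.85]
```

```bash
python3 -m crank '[[-1.1,0.2,-0.2,0.7,0,-0.6,-0.6],[-1.1,0,0,0.8,0.5,-0.6,-0.6],[0,0,0,0.8,1,-0.6,-0.6],[0,0,0,0,1,0,-0.6],[0,0,0,0,1,0,-0.6],[0,0,0,0,0.7,0,-0.6],[0,0,0,0,0.4,0,-0.6],[0,0,0,0,0,0,-0.6],[0,0,0,0,0,0,-0.6],[0,0,0,0,0,0,-0.6]]'
python3 - <<'E'
from h import *;go(596,-91,58)
im=cams.grab_frame("side")[120:300,270:470];cv2.imwrite("pics/s4.png",cv2.resize(im,None,fx=3,fy=3))
im=cams.grab_frame("top")[100:280,250:450];cv2.imwrite("pics/t4.png",cv2.resize(im,None,fx=3,fy=3))
E
```

```text
clock: 7.8
eef_pos: [592.3, -86.8, 106.5]
tcp_rot: [-1.564, -0.003, 1.747]
contact_force: [0.3, -0.6, -0.9]
opening: 0.573
t 7.8 pos [592.3 -86.8 106.5] open 0.573 F [ 0.3 -0.6 -0.9] q6 -1.9
turn deg [-0.36  0.11  0.18] shift cm now [-0.49  4.85 -0.32] after turn [-0.48  4.85 -0.29]
```

View pics/s4.png

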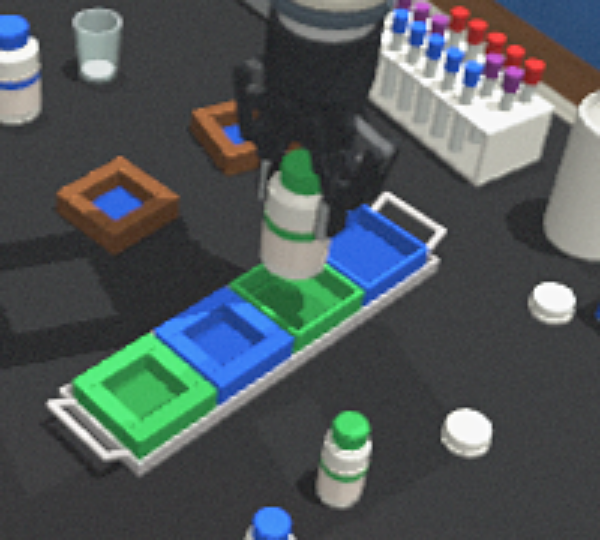

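View pics/t4.png

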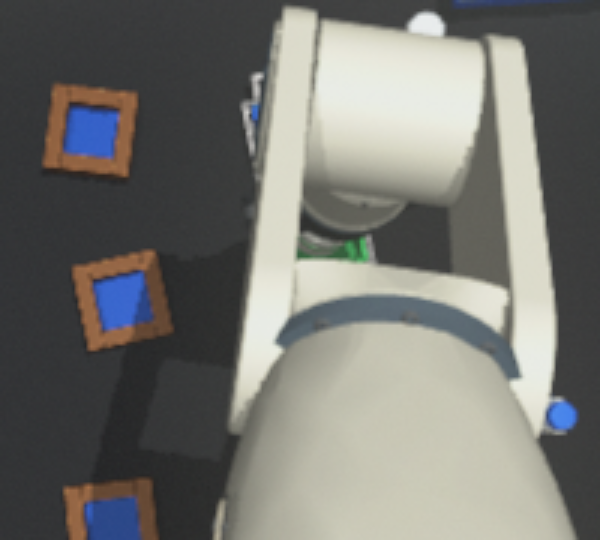

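Bottle upright above the large green pocket (second from the far end). I'll correct by -0.5 cm in x and -0.3 cm in z, then lower it part of the way.

```bash
python3 -m crank '[[-0.3,0,0.2,-0.4,0.2,-0.3,-0.6],[0,0,0,0,0.5,0,-0.6],[0,0,0,0,0.7,0,-0.6],[0,0,0,0,0.7,0,-0.6],[0,0,0,0,0.6,0,-0.6],[0,0,0,0,0.5,0,-0.6],[0,0,0,0,0.3,0,-0.6],[0,0,0,0,0.2,0,-0.6],[0,0,0,0,0,0,-0.6],[0,0,0,0,0,0,-0.6]]'
python3 - <<'E'
from h import *;go(596,-91,58)
im=cams.grab_frame("side")[120:300,270:470];cv2.imwrite("pics/s5.png",cv2.resize(im,None,fx=3,fy=3))
E
```

```text
clock: 8.73
eef_pos: [597.0, -91.4, 66.3]
tcp_rot: [-1.572, 0.001, 1.746]
contact_force: [-0.1, -0.2, -1.2]
opening: 0.575
t 8.73 pos [597.  -91.4  66.3] open 0.575 F [-0.1 -0.2 -1.2] q6 -1.9
turn deg [ 0.07  0.06 -0.08] shift cm now [0.05 0.83 0.1 ] after turn [0.05 0.83 0.1 ]
```

View pics/s5.png

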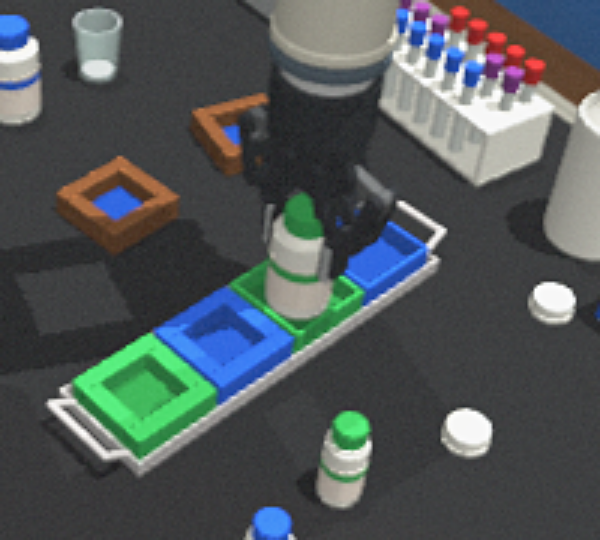

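```bash
python3 -m crank '[[0,0,0,0,0.2,0,-0.6],[0,0,0,0,0.15,0,-0.6],[0,0,0,0,0.15,0,-0.6],[0,0,0,0,0.1,0,-0.6],[0,0,0,0,0.1,0,-0.6],[0,0,0,0,0,0,-0.6],[0,0,0,0,0,0,-0.6],[0,0,0,0,0,0,-0.6],[0,0,0,0,0,0,-0.6],[0,0,0,0,0,0,-0.6]]'
python3 - <<'E'
from h import *;go(596,-91,58)
E
```

```text
clock: 9.62
eef_pos: [597.9, -91.4, 59.8]
tcp_rot: [-1.574, 0.002, 1.746]
contact_force: [-0.3, -0.4, -1.0]
opening: 0.574
t 9.62 pos [597.9 -91.4  59.8] open 0.574 F [-0.3 -0.4 -1. ] q6 -1.9
turn deg [ 0.19  0.06 -0.12] shift cm now [0.08 0.18 0.18] after turn [0.08 0.18 0.18]
```

```bash
python3 -m crank '[[0,0,0,0,0.1,0,-0.6],[0,0,0,0,0.1,0,-0.6],[0,0,0,0,0.1,0,-0.6],[0,0,0,0,0,0,-0.6],[0,0,0,0,0,0,-0.6],[0,0,0,0,0,0,-0.6],[0,0,0,0,0,0,-0.6],[0,0,0,0,0,0,-0.6],[0,0,0,0,0,0,-0.6],[0,0,0,0,0,0,-0.6]]'
python3 - <<'E'
from h import *;go(596,-91,58)
E
```

```text
clock: 10.45
eef_pos: [598.5, -91.5, 58.3]
tcp_rot: [-1.575, 0.002, 1.746]
contact_force: [-0.8, 0.9, 1.5]
opening: 0.571
t 10.45 pos [598.5 -91.5  58.3] open 0.571 F [-0.8  0.9  1.5] q6 -1.9
turn deg [ 0.25  0.06 -0.14] shift cm now [0.1  0.03 0.23] after turn [0.1  0.03 0.23]
```

```bash
python3 -m crank '[[0,0,0,0,0,0,0.4],[0,0,0,0,0,0,0.6],[0,0,0,0,0,0,1],[0,0,0,0,0,0,1],[0,0,0,0,0,0,1],[0,0,0,0,-0.5,0,1],[0,0,0,0,-1.5,0,1],[0,0,0,0,-3,0,1],[0,0,0,0,-3,0,1],[0,0,0,0,-3,0,1]]'
python3 -m crank '[[0,0,0,2,-1,0.1,1],[0,0,0,3,0,0.1,1],[0,0,0,4,0,0.1,1],[0,0,0,4,0,0.1,1],[0,0,0,4,0,0.1,1],[0,0,0,4,0,0.1,1],[0,0,0,4,0,0.1,1],[0,0,0,4,0,0.1,1],[0,0,0,3,0,0.1,1],[0,0,0,1.5,0,0.1,1]]'
python3 - <<'E'
from h import *;go(524.5,258,140)
im=cams.grab_frame("side")[120:300,270:470];cv2.imwrite("pics/s6.png",cv2.resize(im,None,fx=3,fy=3))
E
```

```text
clock: 11.28
eef_pos: [593.6, -90.7, 166.1]
tcp_rot: [-1.563, -0.002, 1.746]
contact_force: [0.8, 0.8, -0.0]
opening: 1.003
clock: 12.12
eef_pos: [529.8, 246.8, 191.1]
tcp_rot: [-1.585, 0.002, 1.738]
contact_force: [0.4, 0.3, 0.5]
opening: 1.003
t 12.12 pos [529.8 246.8 191.1] open 1.003 F [0.4 0.3 0.5] q6 -1.3
turn deg [ 0.84 -0.45 -0.14] shift cm now [1.21 5.1  0.41] after turn [1.2  5.11 0.33]
```

View pics/s6.png

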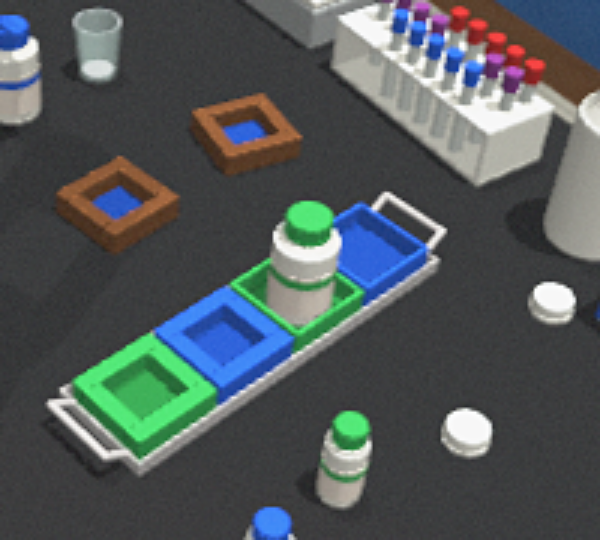

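The large green bottle stands upright in its pocket. Next is large blue.

```bash
python3 -m crank '[[0.8,-0.4,0,0.6,0.5,0.3,1],[0,0,0,0,1,0,1],[0,0,0,0,1.5,0,1],[0,0,0,0,1.5,0,1],[0,0,0,0,0.6,0,1],[0,0,0,0,0,0,1],[0,0,0,0,0,0,1],[0,0,0,0,0,0,1],[0,0,0,0,0,0,1],[0,0,0,0,0,0,1]]'
python3 - <<'E'
from h import *;go(524.5,258,46)
im=cams.grab_frame("side")[50:230,190:390];cv2.imwrite("pics/s7.png",cv2.resize(im,None,fx=3,fy=3))
E
```

```text
clock: 13.0
eef_pos: [526.2, 250.4, 137.5]
tcp_rot: [-1.57, 0.003, 1.745]
contact_force: [-0.5, -0.5, 0.4]
opening: 0.999
t 13.0 pos [526.2 250.4 137.5] open 0.999 F [-0.5 -0.5  0.4] q6 -1.3
turn deg [-0.04 -0.04 -0.14] shift cm now [0.8  9.14 0.03] after turn [0.78 9.15 0.04]
```

View pics/s7.png

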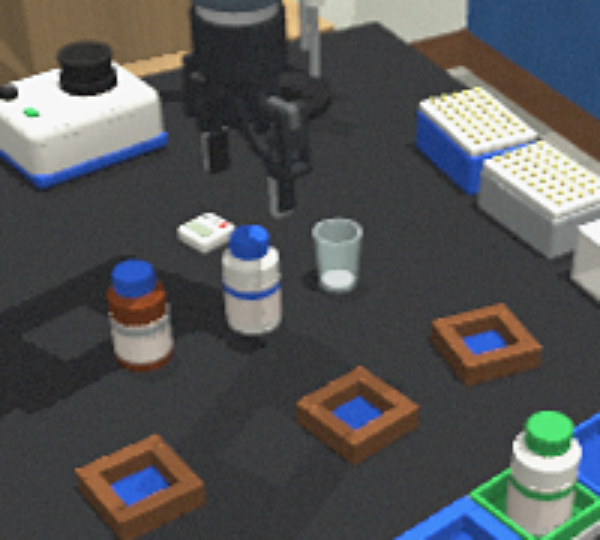

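```bash
python3 -m crank '[[0,0,0,0.4,0.3,0,1],[0,0,0,0.4,0.8,0,1],[0,0,0,0,1.8,0,1],[0,0,0,0,1.8,0,1],[0,0,0,0,1.8,0,1],[0,0,0,0,1.3,0,1],[0,0,0,0,0.7,0,1],[0,0,0,0,0.4,0,1],[0,0,0,0,0,0,1],[0,0,0,0,0,0,1]]'
python3 - <<'E'
from h import *;go(524.5,258,46)
E
```

```text
clock: 13.88
eef_pos: [526.2, 262.8, 44.7]
tcp_rot: [-1.576, 0.0, 1.746]
contact_force: [-0.1, -0.2, -0.0]
opening: 1.0
t 13.88 pos [526.2 262.8  44.7] open 1.0 F [-0.1 -0.2 -0. ] q6 -1.28
turn deg [ 0.31  0.05 -0.02] shift cm now [-0.45 -0.14  0.25] after turn [-0.45 -0.13  0.25]
```

```bash
python3 -m crank '[[0.3,0,0,-0.4,-0.1,0.2,1],[0,0,0,0,0,0,1],[0,0,0,0,0,0,-0.4],[0,0,0,0,0,0,-0.6],[0,0,0,0,0,0,-0.6],[0,0,0,0,0,0,-0.6],[0,0,0,0,0,0,-0.6],[0,0,0,0,0,0,-0.6],[0,0,0,0,0,0,-0.6],[0,0,0,0,0,0,-0.6]]' 40
python3 - <<'E'
from h import *;go(524.5,258,46)
E
```

```text
clock: 14.72
eef_pos: [526.7, 258.9, 49.3]
tcp_rot: [-1.576, -0.001, 1.746]
contact_force: [0.6, 0.3, -1.0]
opening: 0.572
t 14.72 pos [526.7 258.9  49.3] open 0.572 F [ 0.6  0.3 -1. ] q6 -1.29
turn deg [0.28 0.03 0.07] shift cm now [-0.05  0.32  0.24] after turn [-0.05  0.33  0.24]
```

```bash
python3 -m crank '[[0,0,0,0,-0.5,0,-0.6],[0,0,0,0,-1.5,0,-0.6],[0,0,0,0,-2.5,0,-0.6],[0,0,0,0,-2.8,0,-0.6],[0,0,0,0,-2.8,0,-0.6],[0,0,0,0,-2.5,0,-0.6],[0,0,0,-1,-1.2,-0.25,-0.6],[0,0,0,-1.5,-0.5,-0.4,-0.6],[0,0,0,-2,0,-0.5,-0.6],[0,0,0,-2.5,0,-0.6,-0.6]]'
python3 -m crank '[[0,0,0,-2.8,0,-0.7,-0.6],[0,0,0,-3,0,-0.7,-0.6],[0,0,0,-3,0,-0.7,-0.6],[0,0,0,-3,0,-0.7,-0.6],[0,0,0,-3,0,-0.7,-0.6],[0,0,0,-3,0,-0.7,-0.6],[0,0,0,-3,0,-0.7,-0.6],[0,0,0,-2.5,0,-0.7,-0.6],[0,0,0,-2,0,-0.5,-0.6],[0,0,0,-1,0,-0.2,-0.6]]'
python3 - <<'E'
from h import *;go(671.5,-78,110)
im=cams.grab_frame("side")[120:300,270:470];cv2.imwrite("pics/s8.png",cv2.resize(im,None,fx=3,fy=3))
E
```

```text
clock: 15.55
eef_pos: [553.5, 194.2, 201.1]
tcp_rot: [-1.573, -0.001, 1.751]
contact_force: [-0.5, -0.5, -1.2]
opening: 0.573
clock: 16.38
eef_pos: [666.8, -67.4, 205.3]
tcp_rot: [-1.576, -0.001, 1.752]
contact_force: [-0.3, -0.2, -1.2]
opening: 0.577
t 16.38 pos [666.8 -67.4 205.3] open 0.577 F [-0.3 -0.2 -1.2] q6 -1.86
turn deg [0.3  0.39 0.06] shift cm now [-1.14  9.53 -0.22] after turn [-1.13  9.53 -0.27]
```

View pics/s8.png

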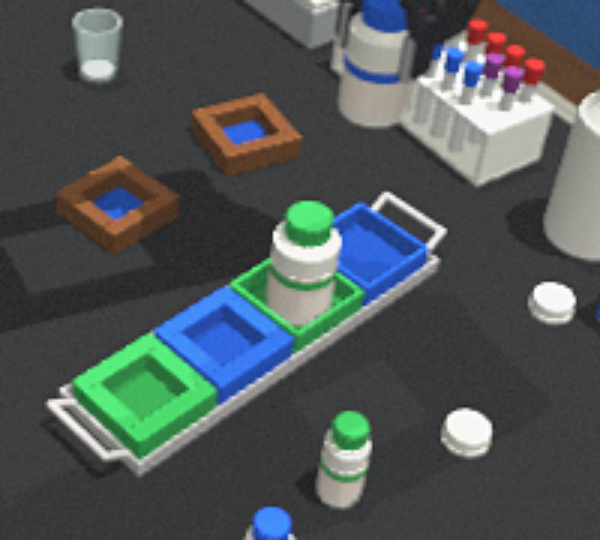

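```bash
python3 -m crank '[[0.2,0.3,0,-0.5,0.3,-0.1,-0.6],[0,0,0,0,1,0,-0.6],[0,0,0,0,1.5,0,-0.6],[0,0,0,0,1.7,0,-0.6],[0,0,0,0,1.5,0,-0.6],[0,0,0,0,1.2,0,-0.6],[0,0,0,0,0.8,0,-0.6],[0,0,0,0,0.3,0,-0.6],[0,0,0,0,0,0,-0.6],[0,0,0,0,0,0,-0.6]]'
python3 - <<'E'
from h import *;go(671.5,-78,60)
im=cams.grab_frame("side")[120:300,270:470];cv2.imwrite("pics/s9.png",cv2.resize(im,None,fx=3,fy=3))
E
```

```text
clock: 17.27
eef_pos: [665.7, -65.7, 115.1]
tcp_rot: [-1.569, -0.004, 1.75]
contact_force: [-0.3, -0.6, -1.1]
opening: 0.572
t 17.27 pos [665.7 -65.7 115.1] open 0.572 F [-0.3 -0.6 -1.1] q6 -1.85
turn deg [-0.11  0.26  0.21] shift cm now [-1.33  5.51 -0.36] after turn [-1.31  5.51 -0.36]
```

View pics/s9.png

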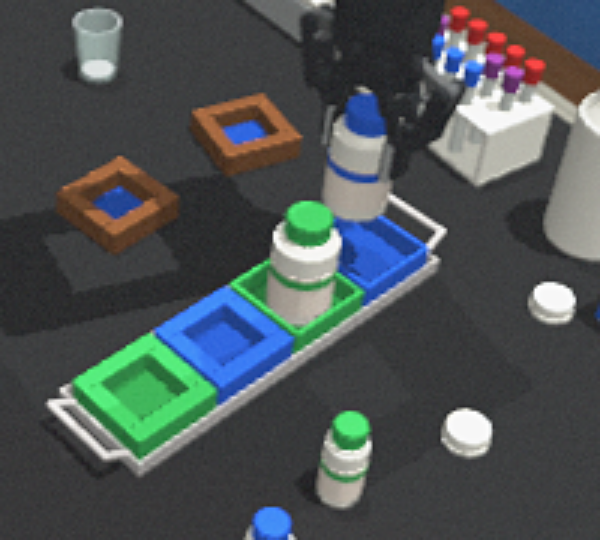

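```bash
python3 -m crank '[[0,0.2,0.2,-0.6,0,-0.2,-0.6],[0,0,0,-0.6,0,-0.2,-0.6],[0,0,0,0,0.5,0,-0.6],[0,0,0,0,0.9,0,-0.6],[0,0,0,0,0.9,0,-0.6],[0,0,0,0,0.9,0,-0.6],[0,0,0,0,0.7,0,-0.6],[0,0,0,0,0.4,0,-0.6],[0,0,0,0,0,0,-0.6],[0,0,0,0,0,0,-0.6]]'
python3 - <<'E'
from h import *;go(671.5,-78,58)
im=cams.grab_frame("side")[120:300,270:470];cv2.imwrite("pics/s10.png",cv2.resize(im,None,fx=3,fy=3))
E
```

```text
clock: 18.15
eef_pos: [673.8, -78.9, 69.4]
tcp_rot: [-1.572, 0.001, 1.745]
contact_force: [0.3, -0.2, -1.1]
opening: 0.574
t 18.15 pos [673.8 -78.9  69.4] open 0.574 F [ 0.3 -0.2 -1.1] q6 -1.86
turn deg [ 0.07 -0.02 -0.07] shift cm now [0.13 1.13 0.21] after turn [0.13 1.14 0.21]
```

View pics/s10.png

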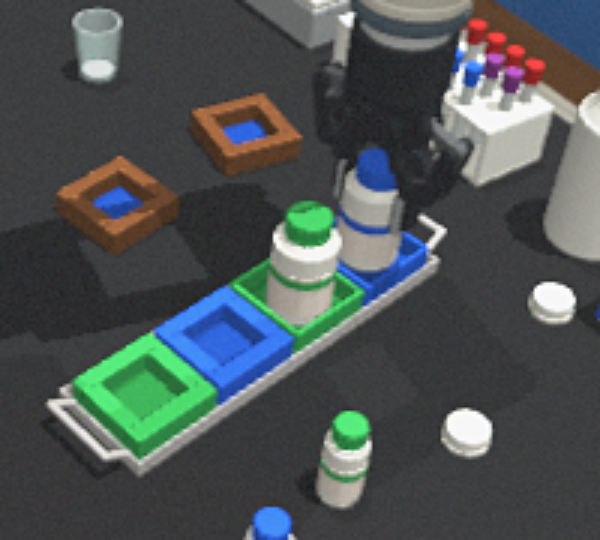

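```bash
python3 -m crank '[[0,0,0,0.1,0.2,0.15,-0.6],[0,0,0,0,0.25,0,-0.6],[0,0,0,0,0.25,0,-0.6],[0,0,0,0,0.2,0,-0.6],[0,0,0,0,0.1,0,-0.6],[0,0,0,0,0.1,0,-0.6],[0,0,0,0,0.05,0,-0.6],[0,0,0,0,0,0,-0.6],[0,0,0,0,0,0,-0.6],[0,0,0,0,0,0,-0.6]]'
python3 - <<'E'
from h import *;go(671.5,-78,58)
E
```

```text
clock: 19.03
eef_pos: [673.1, -78.0, 58.4]
tcp_rot: [-1.575, 0.002, 1.745]
contact_force: [0.0, 0.0, -0.8]
opening: 0.574
t 19.03 pos [673.1 -78.   58.4] open 0.574 F [ 0.   0.  -0.8] q6 -1.86
turn deg [ 0.22 -0.   -0.11] shift cm now [0.03 0.04 0.16] after turn [0.03 0.04 0.16]
```

```bash
python3 -m crank '[[0,0,0,0,0.1,0.1,-0.6],[0,0,0,0,0.1,0,-0.6],[0,0,0,0,0.1,0,-0.6],[0,0,0,0,0,0,-0.6],[0,0,0,0,0,0,-0.6],[0,0,0,0,0,0,-0.6],[0,0,0,0,0,0,-0.6],[0,0,0,0,0,0,-0.6],[0,0,0,0,0,0,-0.6],[0,0,0,0,0,0,-0.6]]'
python3 - <<'E'
from h import *;go(671.5,-78,58)
E
```

```text
clock: 19.87
eef_pos: [672.4, -78.3, 57.0]
tcp_rot: [-1.576, 0.002, 1.745]
contact_force: [-0.5, -0.2, -0.0]
opening: 0.576
t 19.87 pos [672.4 -78.3  57. ] open 0.576 F [-0.5 -0.2 -0. ] q6 -1.86
turn deg [ 0.28 -0.01 -0.13] shift cm now [ 0.05 -0.1   0.08] after turn [ 0.05 -0.1   0.08]
```

```bash
python3 -m crank '[[0,0,0,0,0.1,0,-0.6],[0,0,0,0,0.1,0,-0.6],[0,0,0,0,0,0,0.4],[0,0,0,0,0,0,0.6],[0,0,0,0,0,0,1],[0,0,0,0,0,0,1],[0,0,0,0,0,0,1],[0,0,0,0,-0.5,0,1],[0,0,0,0,-1.5,0,1],[0,0,0,0,-2.5,0,1]]'
python3 -m crank '[[0,0,0,0,-3,0,1],[0,0,0,0,-3,0,1],[0,0,0,-1,-1.5,1.2,1],[0,0,0,-2,0,2.5,1],[0,0,0,-2.4,0,3,1],[0,0,0,-2.4,0,3,1],[0,0,0,-2.4,0,3,1],[0,0,0,-2,0,2.5,1],[0,0,0,-1,0,1.5,1],[0,0,0,-0.5,0,0.5,1]]'
python3 - <<'E'
from h import *;go(518.5,-248,130)
im=cams.grab_frame("side")[120:340,270:470];cv2.imwrite("pics/s11.png",cv2.resize(im,None,fx=2.7,fy=2.7))
E
```

```text
clock: 20.7
eef_pos: [669.3, -77.9, 99.2]
tcp_rot: [-1.568, -0.0, 1.745]
contact_force: [-0.4, 0.6, -0.4]
opening: 0.999
clock: 21.53
eef_pos: [524.7, -247.4, 197.3]
tcp_rot: [-1.588, 0.009, 1.751]
contact_force: [0.5, 0.2, -0.3]
opening: 1.002
t 21.53 pos [ 524.7 -247.4  197.3] open 1.002 F [ 0.5  0.2 -0.3] q6 -2.2
turn deg [ 1.    0.33 -0.5 ] shift cm now [0.11 6.72 0.74] after turn [0.05 6.73 0.62]
```

View pics/s11.png

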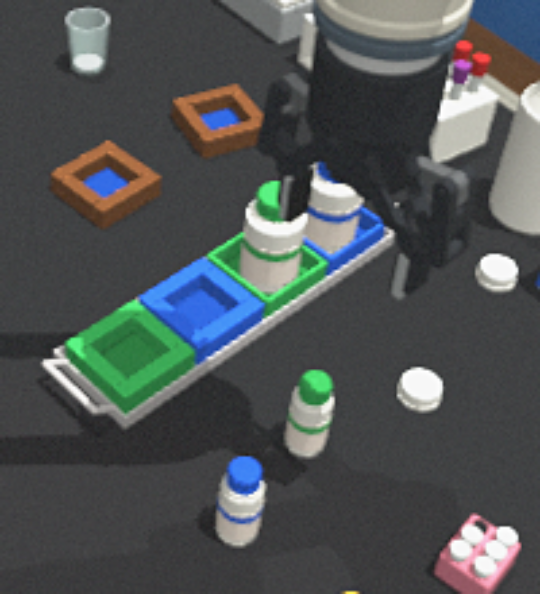

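```bash
python3 -m crank '[[0.9,0.3,-0.5,0,0.5,0.5,1],[0,0,0,0,1.2,0,1],[0,0,0,0,1.8,0,1],[0,0,0,0,1.8,0,1],[0,0,0,0,1.5,0,1],[0,0,0,0,0.8,0,1],[0,0,0,0,0.3,0,1],[0,0,0,0,0,0,1],[0,0,0,0,0,0,1],[0,0,0,0,0,0,1]]'
python3 - <<'E'
from h import *;go(518.5,-248,35)
im=cams.grab_frame("side")[160:360,290:490];cv2.imwrite("pics/s12.png",cv2.resize(im,None,fx=2.7,fy=2.7))
E
```

```text
clock: 22.42
eef_pos: [527.2, -242.7, 112.9]
tcp_rot: [-1.574, -0.001, 1.751]
contact_force: [-0.8, -0.0, -0.2]
opening: 1.003
t 22.42 pos [ 527.2 -242.7  112.9] open 1.003 F [-0.8 -0.  -0.2] q6 -2.19
turn deg [0.17 0.32 0.05] shift cm now [-0.37  7.79  0.97] after turn [-0.37  7.79  0.95]
```

View pics/s12.png

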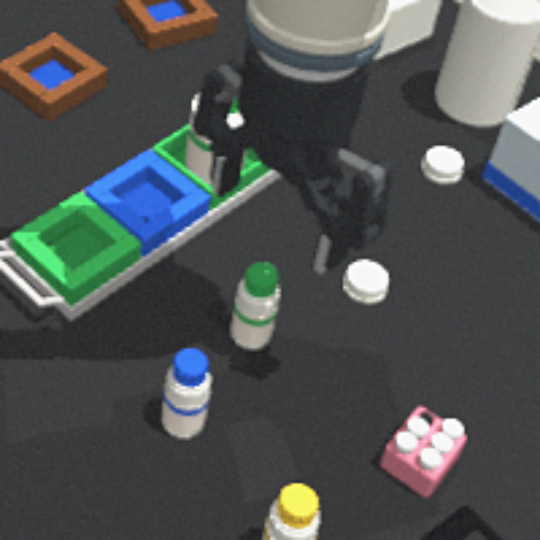

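```bash
python3 -m crank '[[0,0.3,0,-0.3,0,0.5,1],[0,0,0,0,0,0.5,1],[0,0,0,0,0,0,1],[0,0,0,0,0.8,0,1],[0,0,0,0,1.5,0,1],[0,0,0,0,0.8,0,1],[0,0,0,0,0,0,1],[0,0,0,0,0,0,1],[0,0,0,0,0,0,1],[0,0,0,0,0,0,1]]'
python3 - <<'E'
from h import *;go(518.5,-248,35)
im=cams.grab_frame("side")[160:360,290:490];cv2.imwrite("pics/s13.png",cv2.resize(im,None,fx=2.7,fy=2.7))
E
```

```text
clock: 23.3
eef_pos: [518.4, -249.7, 83.3]
tcp_rot: [-1.579, 0.003, 1.743]
contact_force: [-0.7, 1.2, 0.3]
opening: 0.994
t 23.3 pos [ 518.4 -249.7   83.3] open 0.994 F [-0.7  1.2  0.3] q6 -2.2
turn deg [ 0.46 -0.11 -0.16] shift cm now [ 0.17  4.83 -0.  ] after turn [ 0.16  4.83 -0.04]
```

View pics/s13.png

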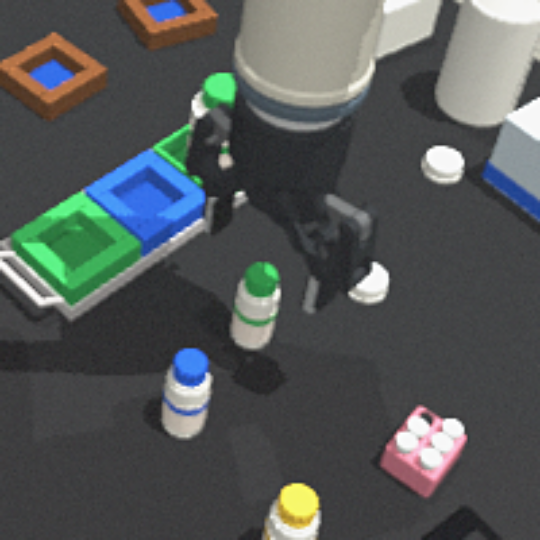

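```bash
python3 -m crank '[[0.4,0,0,0.1,0.5,0,1],[0,0,0,0,1.2,0,1],[0,0,0,0,1.2,0,1],[0,0,0,0,1.0,0,1],[0,0,0,0,0.6,0,1],[0,0,0,0,0.3,0,1],[0,0,0,0,0,0,1],[0,0,0,0,0,0,1],[0,0,0,0,0,0,1],[0,0,0,0,0,0,1]]'
python3 - <<'E'
from h import *;go(518.5,-248,35)
E
```

```text
clock: 24.18
eef_pos: [518.3, -248.5, 29.8]
tcp_rot: [-1.571, 0.002, 1.744]
contact_force: [-0.3, 0.6, 0.2]
opening: 0.998
t 24.18 pos [ 518.3 -248.5   29.8] open 0.998 F [-0.3  0.6  0.2] q6 -2.19
turn deg [-0.01 -0.09 -0.14] shift cm now [ 0.05 -0.52 -0.02] after turn [ 0.05 -0.52 -0.02]
```

```bash
python3 -m crank '[[0,0,0,0,-0.6,0,1],[0,0,0,0,0,0,1],[0,0,0,0,0,0,0],[0,0,0,0,0,0,-0.6],[0,0,0,0,0,0,-0.8],[0,0,0,0,0,0,-0.8],[0,0,0,0,0,0,-0.8],[0,0,0,0,0,0,-0.8],[0,0,0,0,0,0,-0.8],[0,0,0,0,0,0,-0.8]]' 30
python3 - <<'E'
from h import *;go(518.5,-248,35)
E
```

```text
clock: 25.02
eef_pos: [519.6, -249.1, 38.7]
tcp_rot: [-1.574, 0.005, 1.744]
contact_force: [-0.9, -0.5, 1.2]
opening: 0.341
t 25.02 pos [ 519.6 -249.1   38.7] open 0.341 F [-0.9 -0.5  1.2] q6 -2.19
turn deg [ 0.17 -0.09 -0.27] shift cm now [0.13 0.37 0.09] after turn [0.13 0.37 0.09]
```

```bash
python3 -m crank '[[0,0,0,0,-0.5,0,-0.8],[0,0,0,0,-1.2,0,-0.8],[0,0,0,0,-2,0,-0.8],[0,0,0,0,-2,0,-0.8],[0,0,0,0,-1.5,0,-0.8],[0,0,0,0.5,-1,0.2,-0.8],[0,0,0,1.2,-0.4,0.4,-0.8],[0,0,0,1.8,0,0.7,-0.8],[0,0,0,2.2,0,0.9,-0.8],[0,0,0,2.2,0,0.9,-0.8]]'
python3 -m crank '[[0,0,0,2,0,0.8,-0.8],[0,0,0,1.7,0,0.7,-0.8],[0,0,0,1.2,0,0.5,-0.8],[0,0,0,0.8,0,0.3,-0.8],[0,0,0,0.4,0,0.1,-0.8],[0,0,0,0,0,0,-0.8],[0,0,0,0,0,0,-0.8],[0,0,0,0,0,0,-0.8],[0,0,0,0,0,0,-0.8],[0,0,0,0,0,0,-0.8]]'
python3 - <<'E'
from h import *;go(440.5,-118.5,90)
im=cams.grab_frame("side")[140:340,260:460];cv2.imwrite("pics/s14.png",cv2.resize(im,None,fx=2.7,fy=2.7))
E
```

```text
clock: 25.85
eef_pos: [474.0, -174.6, 132.5]
tcp_rot: [-1.576, 0.006, 1.74]
contact_force: [-0.0, 0.8, -0.4]
opening: 0.343
clock: 26.68
eef_pos: [432.5, -110.4, 131.5]
tcp_rot: [-1.573, 0.004, 1.742]
contact_force: [-0.3, -0.4, -2.3]
opening: 0.337
t 26.68 pos [ 432.5 -110.4  131.5] open 0.337 F [-0.3 -0.4 -2.3] q6 -1.99
turn deg [ 0.13 -0.16 -0.22] shift cm now [-0.92  4.16 -0.64] after turn [-0.93  4.15 -0.65]
```

View pics/s14.png

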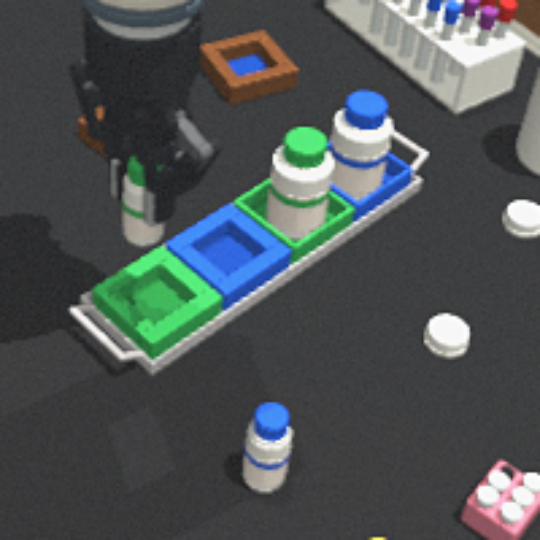

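```bash
python3 -m crank '[[0,0,0,-0.5,0.3,-0.3,-0.8],[0,0,0,-0.4,0.8,-0.3,-0.8],[0,0,0,0,1.2,0,-0.8],[0,0,0,0,1.2,0,-0.8],[0,0,0,0,0.8,0,-0.8],[0,0,0,0,0.4,0,-0.8],[0,0,0,0,0,0,-0.8],[0,0,0,0,0,0,-0.8],[0,0,0,0,0,0,-0.8],[0,0,0,0,0,0,-0.8]]'
python3 - <<'E'
from h import *;go(440.5,-118.5,47)
im=cams.grab_frame("side")[140:340,260:460];cv2.imwrite("pics/s15.png",cv2.resize(im,None,fx=2.7,fy=2.7))
E
```

```text
clock: 27.57
eef_pos: [443.6, -122.3, 80.2]
tcp_rot: [-1.574, 0.005, 1.74]
contact_force: [0.6, -1.5, -0.7]
opening: 0.337
t 27.57 pos [ 443.6 -122.3   80.2] open 0.337 F [ 0.6 -1.5 -0.7] q6 -2.01
turn deg [ 0.2  -0.29 -0.28] shift cm now [0.44 3.32 0.26] after turn [0.42 3.32 0.24]
```

View pics/s15.png

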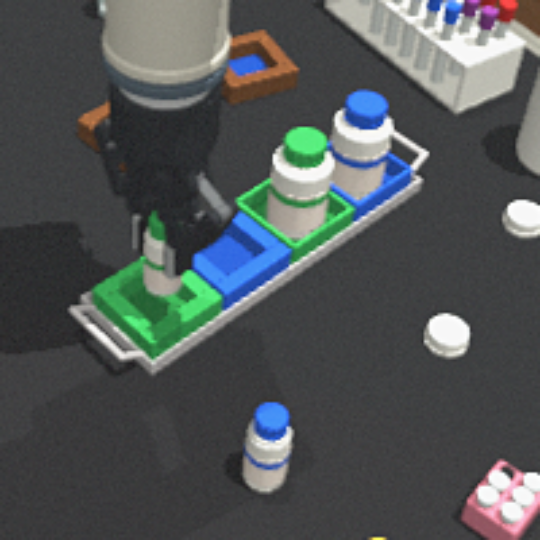

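```bash
python3 -m crank '[[0,-0.3,-0.2,0.3,0,0.2,-0.8],[0,0,0,0,0.5,0,-0.8],[0,0,0,0,0.5,0,-0.8],[0,0,0,0,0.4,0,-0.8],[0,0,0,0,0.3,0,-0.8],[0,0,0,0,0.1,0,-0.8],[0,0,0,0,0,0,-0.8],[0,0,0,0,0,0,-0.8],[0,0,0,0,0,0,-0.8],[0,0,0,0,0,0,-0.8]]'
python3 - <<'E'
from h import *;go(440.5,-118.5,47)
p=r.sense()["eef_pos"];f=lambda q:((proj("side",q)-[260,140])*2.7).round()
print(f([p[0],p[1],p[2]-38.7]),f([440.5,-118.5,26]))
im=cams.grab_frame("side")[140:340,260:460];cv2.imwrite("pics/s16.png",cv2.resize(im,None,fx=2.7,fy=2.7))
E
```

```text
clock: 28.45
eef_pos: [441.6, -119.4, 61.3]
tcp_rot: [-1.576, 0.002, 1.746]
contact_force: [0.1, -0.2, 0.1]
opening: 0.341
t 28.45 pos [ 441.6 -119.4   61.3] open 0.341 F [ 0.1 -0.2  0.1] q6 -2.01
turn deg [ 0.31  0.06 -0.11] shift cm now [0.11 1.43 0.1 ] after turn [0.1  1.43 0.1 ]
[157. 297.] [156. 294.]
```

View pics/s16.png

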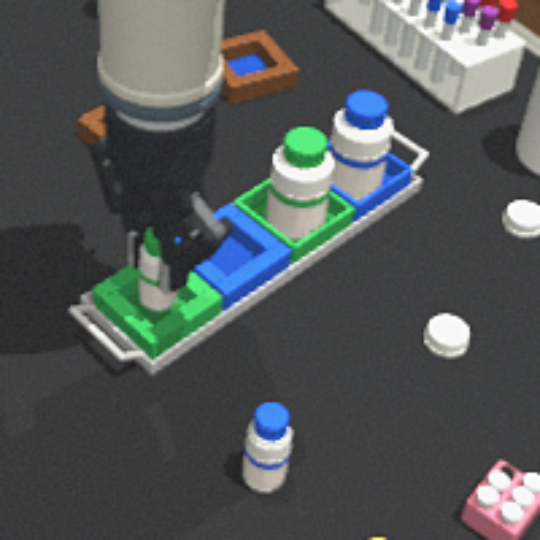

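Bottle base at about (157,300) in the crop, over the pocket centre. I'll lower it the last 14 mm.

```bash
python3 -m crank '[[0.3,0,0,0.1,0.2,0.1,-0.8],[0,0,0,0,0.3,0,-0.8],[0,0,0,0,0.3,0,-0.8],[0,0,0,0,0.3,0,-0.8],[0,0,0,0,0.1,0,-0.8],[0,0,0,0,0,0,-0.8],[0,0,0,0,0,0,-0.8],[0,0,0,0,0,0,-0.8],[0,0,0,0,0,0,-0.8],[0,0,0,0,0,0,-0.8]]'
python3 - <<'E'
from h import *;go(440.5,-118.5,47)
E
```

```text
clock: 29.33
eef_pos: [440.6, -118.5, 48.1]
tcp_rot: [-1.571, 0.002, 1.746]
contact_force: [-0.4, -0.7, -0.4]
opening: 0.337
t 29.33 pos [ 440.6 -118.5   48.1] open 0.337 F [-0.4 -0.7 -0.4] q6 -2.01
turn deg [ 0.    0.07 -0.12] shift cm now [0.   0.11 0.01] after turn [0.   0.11 0.01]
```

```bash
python3 -m crank '[[0,0,0,0,0.1,0,-0.8],[0,0,0,0,0.1,0,-0.8],[0,0,0,0,0.1,0,-0.8],[0,0,0,0,0.1,0,-0.8],[0,0,0,0,0,0,-0.8],[0,0,0,0,0,0,-0.8],[0,0,0,0,0,0,-0.8],[0,0,0,0,0,0,-0.8],[0,0,0,0,0,0,-0.8],[0,0,0,0,0,0,-0.8]]'
python3 - <<'E'
from h import *;go(440.5,-118.5,47)
E
```

```text
clock: 30.17
eef_pos: [441.3, -118.6, 47.1]
tcp_rot: [-1.572, 0.003, 1.746]
contact_force: [-0.5, 0.1, -1.5]
opening: 0.339
t 30.17 pos [ 441.3 -118.6   47.1] open 0.339 F [-0.5  0.1 -1.5] q6 -2.01
turn deg [ 0.1   0.06 -0.15] shift cm now [0.03 0.01 0.08] after turn [0.03 0.01 0.08]
```

```bash
python3 -m crank '[[0,0,0,0,0.15,0,-0.8],[0,0,0,0,0.15,0,-0.8],[0,0,0,0,0.15,0,-0.8],[0,0,0,0,0.1,0,-0.8],[0,0,0,0,0.1,0,-0.8],[0,0,0,0,0.05,0,-0.8],[0,0,0,0,0.05,0,-0.8],[0,0,0,0,0.05,0,-0.8],[0,0,0,0,0.05,0,-0.8],[0,0,0,0,0.05,0,-0.8]]'
python3 - <<'E'
from h import *;go(440.5,-118.5,47)
for _ in range(3): cams.grab_frame("top"); print(r.sense()["contact_force"].round(1) if hasattr(r.sense()["contact_force"],"round") else r.sense()["contact_force"], np.round(r.sense()["eef_pos"][2],1))
E
```

```text
clock: 31.0
eef_pos: [441.4, -118.4, 46.5]
tcp_rot: [-1.572, 0.002, 1.747]
contact_force: [-1.8, 1.2, 13.0]
opening: 0.344
t 31.0 pos [ 441.4 -118.4   46.5] open 0.344 F [-1.8  1.2 13. ] q6 -2.01
turn deg [ 0.07  0.08 -0.12] shift cm now [ 0.01 -0.05  0.09] after turn [ 0.01 -0.05  0.09]
[-3.7  1.5 12.5] 46.5
[-3.5  1.2 12.3] 46.5
[-3.5  0.4 13.4] 46.5
```

```bash
python3 -m crank '[[0,0,0,0,0,0,-0.8],[0,0,0,0,0,0,0],[0,0,0,0,0,0,0.4],[0,0,0,0,0,0,1],[0,0,0,0,0,0,1],[0,0,0,0,0,0,1],[0,0,0,0,0,0,1],[0,0,0,0,-0.5,0,1],[0,0,0,0,-1.5,0,1],[0,0,0,0,-2.5,0,1]]'
python3 -m crank '[[0,0,0,0,-2.5,0,1],[0,0,0,0,-2,0,1],[0,0,0,-1,-0.5,0.25,1],[0,0,0,-2,0,0.5,1],[0,0,0,-3,0,0.7,1],[0,0,0,-3,0,0.7,1],[0,0,0,-3,0,0.7,1],[0,0,0,-2,0,0.5,1],[0,0,0,-1.3,0,0.3,1],[0,0,0,-0.5,0,0.2,1]]'
python3 - <<'E'
from h import *;go(431,-284,130)
im=cams.grab_frame("side")[160:400,240:480];cv2.imwrite("pics/s17.png",cv2.resize(im,None,fx=2.4,fy=2.4))
E
```

```text
clock: 31.98
eef_pos: [438.3, -117.5, 88.9]
tcp_rot: [-1.564, -0.001, 1.747]
contact_force: [0.9, 1.4, -0.0]
opening: 1.002
clock: 32.82
eef_pos: [428.8, -289.6, 146.4]
tcp_rot: [-1.571, 0.003, 1.752]
contact_force: [-0.6, -0.1, 0.1]
opening: 1.0
t 32.82 pos [ 428.8 -289.6  146.4] open 1.0 F [-0.6 -0.1  0.1] q6 -2.35
turn deg [ 0.01  0.38 -0.2 ] shift cm now [ 0.52  1.64 -0.31] after turn [ 0.51  1.64 -0.31]
```

View pics/s17.png

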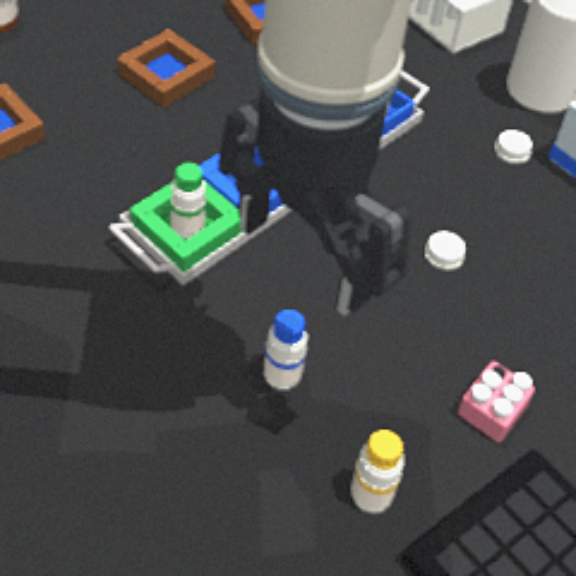

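```bash
python3 -m crank '[[0,0.3,0,0.7,0,-0.2,1],[0,0,0,0,0.5,0,1],[0,0,0,0,1.2,0,1],[0,0,0,0,1.5,0,1],[0,0,0,0,1.2,0,1],[0,0,0,0,0.6,0,1],[0,0,0,0,0,0,1],[0,0,0,0,0,0,1],[0,0,0,0,0,0,1],[0,0,0,0,0,0,1]]'
python3 - <<'E'
from h import *;go(431,-284,35)
im=cams.grab_frame("side")[160:400,240:480];cv2.imwrite("pics/s18.png",cv2.resize(im,None,fx=2.4,fy=2.4))
E
```

```text
clock: 33.7
eef_pos: [428.5, -273.7, 92.9]
tcp_rot: [-1.569, -0.0, 1.752]
contact_force: [0.9, -0.5, -0.3]
opening: 1.002
t 33.7 pos [ 428.5 -273.7   92.9] open 1.002 F [ 0.9 -0.5 -0.3] q6 -2.32
turn deg [-0.12  0.37  0.  ] shift cm now [-1.06  5.79 -0.07] after turn [-1.06  5.79 -0.07]
```

View pics/s18.png

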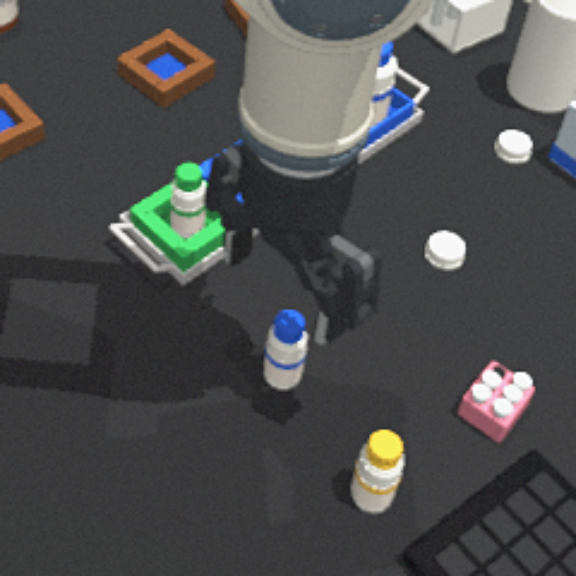

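```bash
python3 -m crank '[[0,0.3,0,-0.5,0,-0.1,1],[0,0,0,-0.5,0,0,1],[0,0,0,0,0,0,1],[0,0,0,0,0.3,0,1],[0,0,0,0,0.8,0,1],[0,0,0,0,0.5,0,1],[0,0,0,0,0,0,1],[0,0,0,0,0,0,1],[0,0,0,0,0,0,1],[0,0,0,0,0,0,1]]'
python3 - <<'E'
from h import *;go(431,-284,35)
E
```

```text
clock: 34.58
eef_pos: [432.2, -285.5, 76.3]
tcp_rot: [-1.571, 0.002, 1.745]
contact_force: [-0.2, -0.9, -0.2]
opening: 0.998
t 34.58 pos [ 432.2 -285.5   76.3] open 0.998 F [-0.2 -0.9 -0.2] q6 -2.33
turn deg [-0.02 -0.03 -0.09] shift cm now [0.17 4.13 0.09] after turn [0.17 4.13 0.09]
```

```bash
python3 -m crank '[[0,0,0,0.1,0.4,0.1,1],[0,0,0,0,0.9,0,1],[0,0,0,0,1,0,1],[0,0,0,0,0.8,0,1],[0,0,0,0,0.5,0,1],[0,0,0,0,0.2,0,1],[0,0,0,0,0,0,1],[0,0,0,0,0,0,1],[0,0,0,0,0,0,1],[0,0,0,0,0,0,1]]'
python3 - <<'E'
from h import *;go(431,-284,35)
E
```

```text
clock: 35.42
eef_pos: [430.5, -284.3, 33.5]
tcp_rot: [-1.57, 0.001, 1.745]
contact_force: [0.8, 0.3, 0.2]
opening: 0.996
t 35.42 pos [ 430.5 -284.3   33.5] open 0.996 F [0.8 0.3 0.2] q6 -2.33
turn deg [-0.07 -0.01 -0.04] shift cm now [ 0.02 -0.15 -0.05] after turn [ 0.02 -0.15 -0.05]
```

```bash
python3 -m crank '[[0,0,0,0,-0.2,0,1],[0,0,0,0,0,0,1],[0,0,0,0,0,0,0],[0,0,0,0,0,0,-0.6],[0,0,0,0,0,0,-0.8],[0,0,0,0,0,0,-0.8],[0,0,0,0,0,0,-0.8],[0,0,0,0,0,0,-0.8],[0,0,0,0,0,0,-0.8],[0,0,0,0,0,0,-0.8]]' 30
python3 - <<'E'
from h import *;go(518.5,-105,38)
E
```

```text
clock: 36.25
eef_pos: [431.5, -284.9, 37.3]
tcp_rot: [-1.572, 0.003, 1.745]
contact_force: [0.6, 0.1, 0.8]
opening: 0.341
t 36.25 pos [ 431.5 -284.9   37.3] open 0.341 F [0.6 0.1 0.8] q6 -2.33
turn deg [ 0.06 -0.02 -0.16] shift cm now [ 16.2   -0.1  -11.69] after turn [ 16.2   -0.07 -11.7 ]
```

```bash
python3 -m crank '[[0,0,0,0,-0.5,0,-0.8],[0,0,0,0,-1.2,0,-0.8],[0,0,0,0,-2,0,-0.8],[0,0,0,0,-2.5,0,-0.8],[0,0,0,0,-2.5,0,-0.8],[0,0,0,0.5,-2,-0.3,-0.8],[0,0,0,1.2,-1,-0.8,-0.8],[0,0,0,1.8,-0.4,-1.3,-0.8],[0,0,0,2.2,0,-1.6,-0.8],[0,0,0,2.2,0,-1.6,-0.8]]'
python3 -m crank '[[0,0,0,2.2,0,-1.6,-0.8],[0,0,0,2,0,-1.6,-0.8],[0,0,0,1.6,0,-1.2,-0.8],[0,0,0,1.2,0,-0.8,-0.8],[0,0,0,0.8,0,-0.5,-0.8],[0,0,0,0.4,0,-0.2,-0.8],[0,0,0,0,0,0,-0.8],[0,0,0,0,0,0,-0.8],[0,0,0,0,0,0,-0.8],[0,0,0,0,0,0,-0.8]]'
python3 - <<'E'
from h import *;go(518.5,-105.5,80)
im=cams.grab_frame("side")[140:340,260:460];cv2.imwrite("pics/s19.png",cv2.resize(im,None,fx=2.7,fy=2.7))
E
```

```text
clock: 37.08
eef_pos: [471.6, -197.5, 166.3]
tcp_rot: [-1.571, 0.002, 1.739]
contact_force: [0.3, 0.2, 0.8]
opening: 0.337
clock: 37.92
eef_pos: [518.3, -99.5, 169.1]
tcp_rot: [-1.573, 0.003, 1.742]
contact_force: [-0.6, -0.0, -0.5]
opening: 0.343
t 37.92 pos [518.3 -99.5 169.1] open 0.343 F [-0.6 -0.  -0.5] q6 -1.93
turn deg [ 0.12 -0.21 -0.18] shift cm now [-0.56  8.91  0.1 ] after turn [-0.59  8.91  0.09]
```

View pics/s19.png

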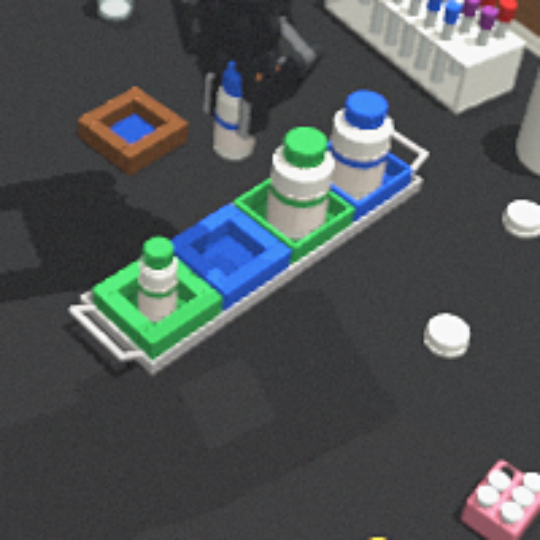

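```bash
python3 -m crank '[[0,-0.2,-0.2,-0.5,0.3,0.1,-0.8],[0,0,0,0,1,0,-0.8],[0,0,0,0,1.8,0,-0.8],[0,0,0,0,1.8,0,-0.8],[0,0,0,0,1.8,0,-0.8],[0,0,0,0,1.2,0,-0.8],[0,0,0,0,0.6,0,-0.8],[0,0,0,0,0.2,0,-0.8],[0,0,0,0,0,0,-0.8],[0,0,0,0,0,0,-0.8]]'
python3 - <<'E'
from h import *;go(518.5,-105.5,45.3)
p=r.sense()["eef_pos"];f=lambda q:((proj("side",q)-[260,140])*2.7).round()
print(f([p[0],p[1],p[2]-37.3]),f([518.5,-105.5,26]))
im=cams.grab_frame("side")[140:340,260:460];cv2.imwrite("pics/s20.png",cv2.resize(im,None,fx=2.7,fy=2.7))
E
```

```text
clock: 38.8
eef_pos: [516.9, -109.4, 74.7]
tcp_rot: [-1.573, -0.001, 1.74]
contact_force: [-0.4, 0.8, -0.3]
opening: 0.34
t 38.8 pos [ 516.9 -109.4   74.7] open 0.34 F [-0.4  0.8 -0.3] q6 -1.95
turn deg [ 0.1  -0.31  0.03] shift cm now [ 0.36  2.94 -0.22] after turn [ 0.36  2.94 -0.23]
[231. 242.] [229. 248.]
```

View pics/s20.png

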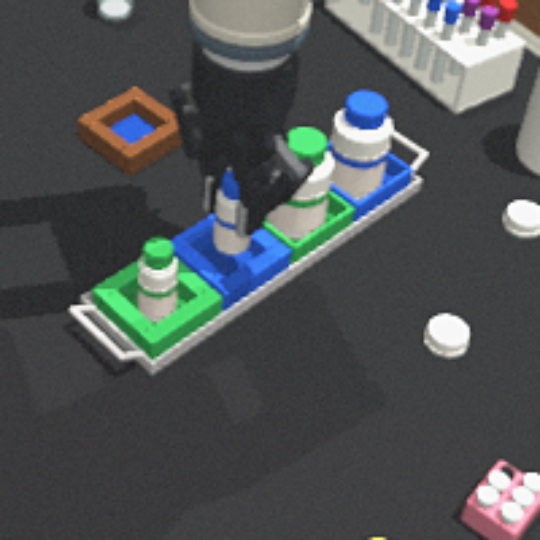

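```bash
python3 -m crank '[[0,-0.3,0,0.3,0,-0.2,-0.8],[0,0,0,0,0.2,0,-0.8],[0,0,0,0,0.4,0,-0.8],[0,0,0,0,0.4,0,-0.8],[0,0,0,0,0.4,0,-0.8],[0,0,0,0,0.3,0,-0.8],[0,0,0,0,0.1,0,-0.8],[0,0,0,0,0,0,-0.8],[0,0,0,0,0,0,-0.8],[0,0,0,0,0,0,-0.8]]'
python3 - <<'E'
from h import *;go(518.5,-105.5,45.3)
E
```

```text
clock: 39.68
eef_pos: [520.5, -105.9, 57.3]
tcp_rot: [-1.577, 0.001, 1.746]
contact_force: [-0.2, 0.5, 0.2]
opening: 0.338
t 39.68 pos [ 520.5 -105.9   57.3] open 0.338 F [-0.2  0.5  0.2] q6 -1.95
turn deg [ 0.37  0.05 -0.07] shift cm now [0.08 1.2  0.2 ] after turn [0.08 1.2  0.19]
```

```bash
python3 -m crank '[[0.3,0,0,0,0.2,0.2,-0.8],[0,0,0,0,0.2,0,-0.8],[0,0,0,0,0.2,0,-0.8],[0,0,0,0,0.2,0,-0.8],[0,0,0,0,0.15,0,-0.8],[0,0,0,0,0.1,0,-0.8],[0,0,0,0,0.1,0,-0.8],[0,0,0,0,0.1,0,-0.8],[0,0,0,0,0.05,0,-0.8],[0,0,0,0,0.05,0,-0.8]]'
python3 - <<'E'
from h import *;go(518.5,-105.5,45.3)
E
```

```text
clock: 40.52
eef_pos: [518.8, -106.5, 45.3]
tcp_rot: [-1.572, 0.002, 1.746]
contact_force: [-2.0, -0.2, 5.1]
opening: 0.342
t 40.52 pos [ 518.8 -106.5   45.3] open 0.342 F [-2.  -0.2  5.1] q6 -1.95
turn deg [ 0.07  0.04 -0.09] shift cm now [ 0.1  -0.    0.02] after turn [ 0.1  -0.    0.02]
```

Contact at the expected height (5 N). I'll release, rise, and move away to the robot's left.

```bash
python3 -m crank '[[0,0,0,0,0,0,-0.8],[0,0,0,0,0,0,0],[0,0,0,0,0,0,0.4],[0,0,0,0,0,0,1],[0,0,0,0,0,0,1],[0,0,0,0,0,0,1],[0,0,0,0,0,0,1],[0,0,0,0,-0.5,0,1],[0,0,0,0,-1.5,0,1],[0,0,0,0,-2.5,0,1]]'
python3 -m crank '[[0,0,0,0,-3,0,1],[0,0,0,0,-3,0,1],[0,0,0,0,-3,0,1],[0,0,0,1,-3,0,1],[0,0,0,3,0,0,1],[0,0,0,3,0,0,1],[0,0,0,3,0,0,1],[0,0,0,3,0,0,1],[0,0,0,3,0,0,1],[0,0,0,3,0,0,1]]'
python3 -m crank '[[0,0,0,3,0,0,1],[0,0,0,3,0,0,1],[0,0,0,3,0,0,1],[0,0,0,3,0,0,1],[0,0,0,1.5,0,0,1],[0,0,0,0.5,0,0,1],[0,0,0,0,0,0,1],[0,0,0,0,0,0,1],[0,0,0,0,0,0,1],[0,0,0,0,0,0,1]]'
python3 - <<'E'
from h import *
print(np.round(r.sense()["qvel"],2))
t=cams.grab_frame("top");s=cams.grab_frame("side")
cv2.imwrite("pics/t21.png",t);cv2.imwrite("pics/s21.png",s)
B=dict((n,[b for b in blobs(n,i)]) for n,i in(("top",t),("side",s)))
for nm,P in(("BL",(672,-78,95)),("GL",(597,-91,95)),("BS",(518.5,-105.5,75)),("GS",(440.5,-118.5,75)),("AMB",(413.6,256.4,85.5)),("YEL",(429,-399,69))):
  print(nm,[(n,proj(n,np.array(P,float)).round().tolist()) for n in B])
E
```

```text
clock: 41.35
eef_pos: [515.8, -105.8, 87.6]
tcp_rot: [-1.565, -0.001, 1.746]
contact_force: [0.9, 0.5, -0.4]
opening: 0.997
clock: 42.18
eef_pos: [485.6, 83.2, 223.7]
tcp_rot: [-1.578, 0.002, 1.738]
contact_force: [0.9, -0.2, -0.0]
opening: 0.999
clock: 43.02
eef_pos: [458.5, 230.7, 226.9]
tcp_rot: [-1.581, 0.001, 1.742]
contact_force: [0.6, 0.5, -0.7]
opening: 0.998
[-0.02 -0.01  0.01 -0.    0.   -0.01]
BL [('top', [353.0, 140.0]), ('side', [396.0, 179.0])]
GL [('top', [358.0, 170.0]), ('side', [373.0, 193.0])]
BS [('top', [364.0, 203.0]), ('side', [346.0, 216.0])]
GS [('top', [370.0, 235.0]), ('side', [318.0, 233.0])]
AMB [('top', [215.0, 247.0]), ('side', [234.0, 142.0])]
YEL [('top', [484.0, 238.0]), ('side', [400.0, 347.0])]
```

View pics/t21.png

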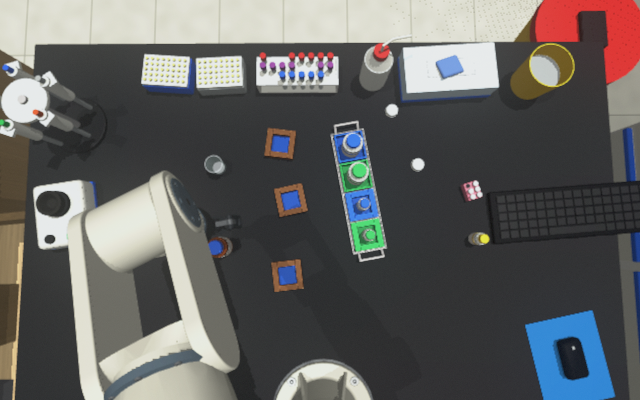

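View pics/s21.png

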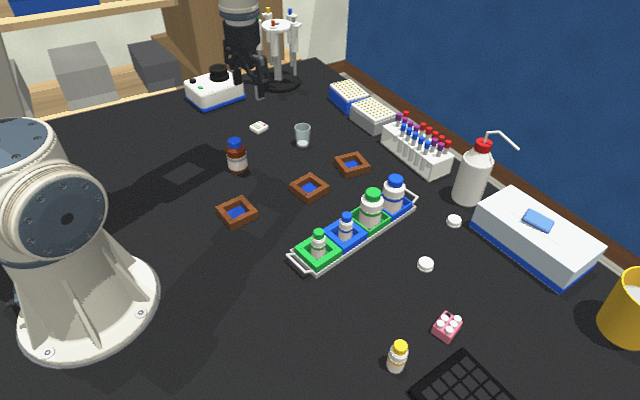

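The caps sit at top-view (353,141), (359,171), (364,204) and (370,235), each within about a pixel of where an upright, seated bottle should project. Amber (235,142 in the side view) and yellow (400,346 in the side view) haven't moved. The gripper is clear.

```bash
python3 -c "
from rig import order;print(order.sign_off())"
```

```text
the job is handed in; nothing more can be done
None
```

All four white bottles now stand in their own holders, and I handed the job in at about 43 s on the clock, against the 112 s limit. From the far end of the rack, the order is large blue, large green, small blue, small green.

- **Placing:** I lowered each bottle in small steps before opening the jaws. The contact force read at most 13 N, on the small green bottle, because I kept lowering it after it touched. For the large blue bottle the reading only changed by about 1 N, so I judged it had touched down from its height as well.
- **Last check:** With the gripper moved away, the pictures from both cameras show the four caps within a pixel or two of where upright, seated bottles should appear. The amber and yellow-capped bottles and the brown look-alike holders are where they started. No check failed or disagreed.
- **Tilt on the way:** During the first carry the tool drifted about 2° off vertical. I corrected it before lowering the large green bottle.

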